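Ready the decorating tweezers at their marked gap

ROBOT

A 7-joint arm with a two-finger parallel gripper is mounted at the origin on the work surface. World frame = base frame: x ahead of the robot, y to its left, z up, the work surface at z = 0. Lengths are in m, angles in rad, forces in N, time in s.
With the tool pointing down it reaches from about 0.4 to 0.9 m from the base axis. Payload 5.6 kg.
Tool frame: the origin (TCP) lies midway between the tips of the shut fingers; the grasp point (between the pads) lies 19 mm behind it; y points along the fingers, z is the direction in which the jaws open and shut, and the axes are right-handed (so a half turn about y gives the same grasp; the last joint's range is limited). The gripper opens to 92 mm and grips with 3 to 60 N. Pads are 20 mm wide; open, the fingers measure 128 mm over their backs; the gripper's body (75 mm by 189 mm) begins 69 mm behind the grasp point.
Start: joints at [1.253, 0.468, -0.012, 1.603, 0.006, 1.071, -0.056], TCP at [0.176, -0.626, 0.215] pointing down, gripper open.
Joint ranges: [-2.53, 2.53], [-0.31, 2.02], [-1.57, 1.55], [0.28, 2.44], [-1.29, 4.43], [0.15, 1.84], [-2.92, 2.92]. Speed limits (rad/s): [2.57, 2.57, 3.14, 3.14, 3.14, 3.14, 3.14].

INTERFACE

Orientations are given as a 3x3 rotation matrix whose columns are the frame's x, y, z axes.
In Python, from station import env, effector, solver, viewer, workorder, search_frame, tip_of gives the robot as it stands. Calls block until the motion is done:
- env.reach(position, orientation): joint-space move of the TCP to a pose.
- env.movel(position, frame=None, rate=0.15): straight line of the TCP; frame=None keeps the orientation; rate is the mean speed in m/s.
- env.goto_joints(angles): joint-space move.
- effector.release() and effector.grasp(squeeze=None): open the fingers fully, or close them until they stop; squeeze is the grip in N (None keeps the last).
- env.pause(seconds).
- solver.inverse_kinematics(position, orientation): joint angles nearest the present ones, or None.
- env.sense(): the state.
- viewer.read_camera(name): name is "side" or "top" or "wrist"; returns (picture, depth): 384x512x3 uint8, red, green, blue; 384x512 float32, m along the optical axis (not along the pixel's ray), 0 where there is no reading.
- viewer.camera_info(name): a dict with "intrinsics" (3x3 intrinsics, pixels), "eye" and "rotation" of the camera in the world; the wrist camera has in their place "T_tool_cam" (4x4, takes a point from camera to tool coordinates, whose origin is the TCP and whose axes are the tool frame's). Camera axes: x right, y up, looking along -z (the intrinsics and any distortion apply to the point x, -y, -z); pixel columns grow to the right and rows downward; lengths in m; the calibration is good to about 2 mm. A picture is of the moment at which its call begins: read the wrist's pose just before it. camera_info takes no time and is no camera call.
A pose or a line that the arm cannot do raises env.PlanningError and nothing moves.
- workorder.finish_job(): hands the job in, once; it reports no verdict.
Trained networks look in the newest picture that a camera, given by its name, has taken for a name from the list of things; names that differ only in an ending like _2 or _b are one class to them, and where a whole thing is asked for, a point or a joint stands for the part that bears it (a point fixed in the world has none). Each returns a list of dicts, best first, with "score" (0 to 1); they miss things now and then, are a little off and sometimes report something else, mostly with a low value. They report only what shows in the picture. A call takes as long as a camera call. They do not tell look-alikes from the thing itself.
- search_frame(camera, name): "at" ([x, y, z] in m, in world coordinates, good to about 4 mm: the middle of the surface that is visible of it).
- tip_of(camera, name): "at" ([x, y, z] in m, in world coordinates, good to about 4 mm: a listed point, or the origin of a listed thing).
The state is a dict: "t": time; "joint_positions": joint angles; "joint_velocities": joint speeds; "tau": joint torques, N m; "ee_pos": TCP position; "tcp_rot": TCP orientation; "wrist_force": force on the tool from outside, world axes, zero at the start; "moment": the same for the moment, N m; "gripper_width": finger opening in m.
Only numpy, scipy, OpenCV 4.12 (cv2) and the standard library are available. Lean on these libraries where they do the work, as an engineer would, in place of code of your own. Each camera call takes 0.05 s, during which the arm holds its last target.

TASK

We need the sprung tweezers set for the next sugar flower. First push the drying cabinet's open door shut until it clicks home on its catch, so it is out of the way; then take the tweezers off their rest, lift them at least 8 cm above the table and squeeze them until the sprung arm lies between the two black lines on the little gauge tongue (tips 12 mm apart). Finish while still holding them up in the air at that gap, steady, and leave the bowl, the jar and the tub where they are.

Things in the scene. Friction and masses are not known exactly. Their poses are not given: they have to be found in the camera images.
- cabinet: White countertop drying cabinet, fixed, 280 wide (y), 240 deep (x), 190 high, open front closed by a door. Origin: middle of the lower edge of its front plane, on the table; its x points from the front into the cabinet, y to the left seen from the front, z up.
- door (a joint): Angle of the cabinet door, rad: 0 shut, grows as it swings out of the front; starts 0.45 to 0.95. Clear panel in a white frame, 260 wide, 12 to 182 mm above the table; the shut panel runs from the hinge along the cabinet's -y. Swings freely. A sprung ball catch resists over the last 0.05 rad with 2 to 3 N at the free edge, then snaps the door to 0 and keeps it there.
- door_hinge (a point): Foot of the door's upright hinge axis, at the cabinet's left front corner, table height: (0, 130, 0) mm in the cabinet's frame; axes as the cabinet's. The door's outer face lies 16 mm in front of this axis.
- door_edge (a point): Point on the outer face of the door by its free edge, 245 mm from the hinge, 155 mm above the table; turns with the door, -x is the face's outward normal. Below it, 60 mm above the table, a small knob stands 18 mm out of the face: push on the top 45 mm of the frame, above the knob.
- rest: Fixed grey plastic rest for the tweezers: a 16 mm wide, 10 mm high, 175 mm long spine along x with two cross bars, 10 mm thick and 40 mm high: at x = -78 mm (36 wide) and x = +58 mm (76 wide). Origin: centre of its underside on the table; free beside the spine between the bars.
- tweezers: Loose steel sprung tweezers, 160 mm long, 14 high, about 90 g, lying on the rest, both arms side by side. Origin: underside of the heel (joined end), midway; x runs between the arms to the tips, y from the sprung arm (-y) to the fixed arm (+y), z up. Each arm pivots 11 mm off the middle at x = 0. Centre of mass about 75 mm from the heel.
- jaw (a joint): Closing angle of the sprung arm, rad: 0 fully open (tips 34 mm apart), 0.147 at the marked gap (tips 12 mm apart), 0.225 nearly shut; the tip gap falls by 150 mm per rad, the width across the grips by 95 mm per rad. The spring takes about 2 N at the grips to start and 8 N at the mark.
- grip (a point): Middle between two flat ribbed black grips on the arms' outsides, 95 mm from the heel, 7 mm above the underside (47 mm above the table on the rest); axes as the tweezers'; fixed to the heel. Grips 40 long, 16 high; across both 44 mm open, 30 mm and parallel at the marked gap.
- tip_fixed (a point): Inner face of the tip of the fixed arm, 150 mm from the heel. Nearer, 118 mm from the heel, this arm carries a flat 12 mm wide gauge tongue that reaches across beneath the sprung arm and beyond it; at the marked gap the sprung arm lies between its two raised black lines.
- tip_sprung (a point): Inner face of the tip of the sprung arm, 150 mm from the heel. Its distance from tip_fixed is the tip gap.
- bowl: Bystander: small steel bowl, 100 mm across, 50 mm high; origin under its centre.
- jar: Bystander: clear jar with white cap, 60 mm across, 90 mm high; origin under its centre.
- tub: Bystander: clear open tub, 120 x 90 x 50 mm; origin under its centre.
Mind the look-alikes: they are no part of the job. There is more than one size of the tweezers; the job needs the smallest.

How it is judged:
By the outcome, as a careful person would: the job done as asked, in the order asked, and still so for the second after the job is handed in, while the arm keeps its last pose, push and grip.
It also fails if it takes over 46 s, if anything falls off the work surface, if the arm or the gripper's body presses on something with over 40 N, if the wrist force passes 120 N, or if a joint passes its speed limit or range.

## Working session

There is one attempt and no reset: what is moved stays moved. The work goes in short steps, each a Python script; the robot and the scene stay as the last script left them, time stands still between calls to the robot, and variables do not carry over. Pictures are saved under pics/ and viewed, and the job is handed in when it is done.

```bash
ls; mkdir -p pics; cat > h.py <<'E'
import numpy as np, cv2
from station import env, effector, solver, viewer, workorder, search_frame, tip_of
def snap(cam,fn=None):
    s=env.sense(); p,d=viewer.read_camera(cam)
    if fn: cv2.imwrite('pics/'+fn,p[:,:,::-1])
    return s,p,d
def pose(cam,s):
    i=viewer.camera_info(cam); K=np.array(i['intrinsics'])
    if 'eye' in i: return K,np.array(i['rotation']),np.array(i['eye'])
    T=np.array(i['T_tool_cam']); R=np.array(s['tcp_rot'])
    return K,R@T[:3,:3],R@T[:3,3]+np.array(s['ee_pos'])
def unproj(cam,s,d,u,v,dep=None):
    K,R,e=pose(cam,s); z=d[int(v),int(u)] if dep is None else dep
    c=np.array([(u-K[0,2])/K[0,0]*z,-(v-K[1,2])/K[1,1]*z,-z]); return R@c+e
def onz(cam,s,u,v,h):
    K,R,e=pose(cam,s); r=R@np.array([(u-K[0,2])/K[0,0],-(v-K[1,2])/K[1,1],-1]); return e+r*(h-e[2])/r[2]
def proj(cam,s,P):
    K,R,e=pose(cam,s); c=R.T@(np.array(P)-e); return K[0,0]*c[0]/-c[2]+K[0,2], K[1,1]*c[1]/c[2]+K[1,2]
E
python3 - <<'E'
from h import *
for c in('side','top','wrist'):
    s,p,d=snap(c,c+'0.png'); print(c,viewer.camera_info(c))
    for n in ['tweezers','grip','tip_fixed','tip_sprung','door_edge','door_hinge','cabinet','rest','bowl','jar','tub']:
        if c=='wrist' and n!='tweezers': continue
        f=tip_of if n in('grip','tip_fixed','tip_sprung','door_edge','door_hinge','tweezers','rest','cabinet') else search_frame
        try: print(n,[(np.round(x['at'],3).tolist(),round(x['score'],2)) for x in f(c,n)][:5])
        except Exception as e: print(n,e)
print(env.sense()['t'],env.sense()['tcp_rot'])
E
```

```text
pics
side {'intrinsics': array([[379.05011517,   0.        , 259.04839294],
       [  0.        , 379.05011517, 193.2105875 ],
       [  0.        ,   0.        ,   1.        ]]), 'eye': array([ 0.26535056, -0.65984732,  0.76924064]), 'rotation': array([[ 0.9480763 ,  0.21688727, -0.23261822],
       [-0.31721104,  0.59197583, -0.74090605],
       [-0.02298873,  0.77622454,  0.63003729]])}
tweezers [([0.358, 0.52, 0.002], 0.89), ([0.258, 0.371, 0.001], 0.84), ([0.404, 0.196, 0.039], 0.71), ([0.626, 0.392, 0.001], 0.59)]
grip [([0.49, 0.16, 0.049], 0.8), ([0.251, 0.246, 0.014], 0.72), ([0.445, 0.614, 0.012], 0.57)]
tip_fixed [([0.473, 0.68, 0.013], 0.78), ([0.549, 0.151, 0.05], 0.65), ([0.274, 0.169, 0.012], 0.55)]
tip_sprung [([0.51, 0.653, 0.004], 0.57), ([0.532, 0.122, 0.047], 0.48), ([0.229, 0.171, 0.016], 0.42)]
door_edge [([0.394, -0.156, 0.151], 0.57)]
door_hinge [([0.633, -0.123, -0.0], 0.84)]
cabinet [([0.582, -0.238, -0.0], 0.76)]
rest [([0.484, 0.161, -0.0], 0.63)]
bowl [([0.727, 0.12, 0.03], 0.79)]
jar [([0.433, 0.342, 0.063], 0.97)]
tub [([0.623, 0.406, 0.024], 0.67)]
top
[... 1059 characters left out ...]
rist {'intrinsics': array([[321.73647062,   0.        , 254.00354654],
       [  0.        , 321.73647062, 189.53994815],
       [  0.        ,   0.        ,   1.        ]]), 'T_tool_cam': array([[ 1.43058586e-04, -9.71698176e-01, -2.36225812e-01,
        -6.68011833e-02],
       [ 1.17455805e-03,  2.36225815e-01, -9.71697476e-01,
        -1.69718700e-01],
       [ 9.99999300e-01, -1.38451264e-04,  1.17511005e-03,
         3.24697672e-05],
       [ 0.00000000e+00,  0.00000000e+00,  0.00000000e+00,
         1.00000000e+00]])}
tweezers []
1.3 [[-9.62496223e-01 -3.36678317e-05  2.71295078e-01]
 [-2.71295078e-01 -1.84563598e-05 -9.62496224e-01]
 [ 3.74122804e-05 -9.99999999e-01  8.63025958e-06]]
```

View pics/side0.png

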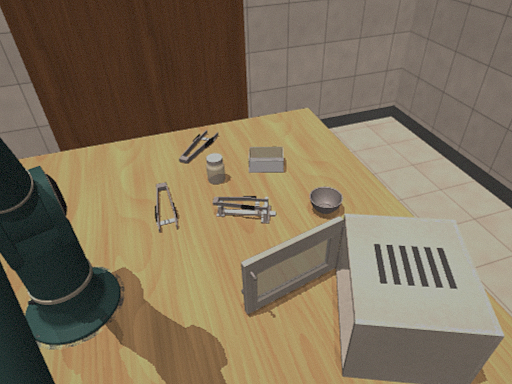

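View pics/top0.png

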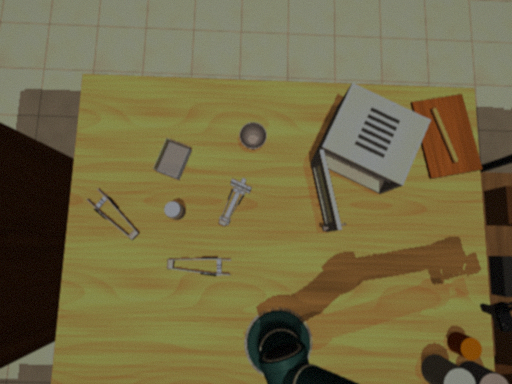

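```bash
python3 - <<'E'
import cv2
a=cv2.imread('pics/top0.png'); cv2.imwrite('pics/topcrop.png',cv2.resize(a[120:310,90:330],None,fx=3,fy=3,interpolation=2)[:570,:720])
E
```

```text
(no output)
```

View pics/topcrop.png

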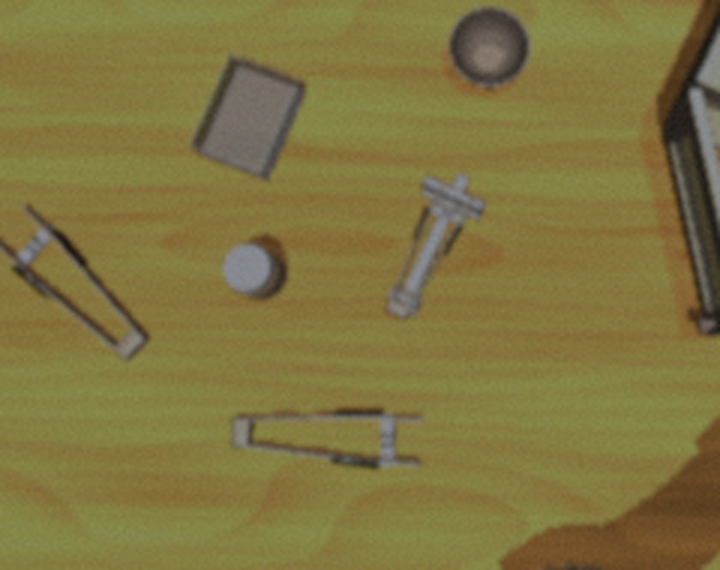

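The tweezers candidates are in the top picture. The pair on the grey rest at (235,200) is about 160 mm long. The pair on the table at (200,265) is about 210 mm, and the pair at (112,215) is about 200 mm or more. I choose the pair on the rest: its grip is at z≈0.047 and the crop shows it lying on the rest. The door stands open at (325,190), with its outer face toward +y.

```bash
cat >> h.py <<'E'
H=np.array([0.6345,-0.1215]); O=np.array([0.5825,-0.238])
yc=(H-O)/np.linalg.norm(H-O); xc=np.array([yc[1],-yc[0]])
def door(th,r=0.235,off=0.027,z=0.147,sg=1,rot=None):
    u=-np.cos(th)*yc-np.sin(th)*xc; n=-np.cos(th)*xc+np.sin(th)*yc
    t=th if rot is None else rot
    nn=-np.cos(t)*xc+np.sin(t)*yc
    X=np.array([*(sg*nn),0]); Y=np.array([0,0,-1.]); 
    return np.array([*(H+r*u+off*n),z]), np.column_stack([X,Y,np.cross(X,Y)])
E
python3 - <<'E'
from h import *
u=np.array([.391,-.158])-H; print('yaw',np.arctan2(yc[1],yc[0]))
for th in np.arange(.8,1.1,.02):
    p,_=door(th,.245,.016); print(round(th,2),np.round(p,3),end=';')
print()
for sg in(1,-1):
  for th,off,z in((1.0,.07,.30),(1.0,.07,.147),(.9,.027,.147),(.6,.027,.147),(.3,.027,.147),(0,.027,.147)):
    p,R=door(th,off=off,z=z,sg=sg); q=solver.inverse_kinematics(p,R); print(sg,th,np.round(p,3),None if q is None else np.round(q,2))
E
```

```text
yaw 1.1509802755197287
0.8 [ 0.399 -0.191  0.147];0.82 [ 0.398 -0.186  0.147];0.84 [ 0.396 -0.181  0.147];0.86 [ 0.395 -0.176  0.147];0.88 [ 0.394 -0.172  0.147];0.9 [ 0.393 -0.167  0.147];0.92 [ 0.392 -0.162  0.147];0.94 [ 0.392 -0.157  0.147];0.96 [ 0.391 -0.152  0.147];0.98 [ 0.39  -0.147  0.147];1.0 [ 0.39  -0.143  0.147];1.02 [ 0.39  -0.138  0.147];1.04 [ 0.389 -0.133  0.147];1.06 [ 0.389 -0.128  0.147];1.08 [ 0.389 -0.123  0.147];1.1 [ 0.389 -0.118  0.147];
1 1.0 [ 0.392 -0.088  0.3  ] [ 0.53 -0.04 -0.38  2.04 -0.02  1.14 -2.83]
1 1.0 [ 0.392 -0.088  0.147] [ 0.34  0.16 -0.22  2.23  0.05  0.76 -2.9 ]
1 0.9 [ 0.4   -0.154  0.147] [ 0.37  0.2  -0.09  2.18  0.03  0.77 -2.63]
1 0.6 [ 0.42  -0.222  0.147] [ 0.44  0.27 -0.03  2.08  0.01  0.79 -2.19]
1 0.3 [ 0.459 -0.28   0.147] [ 0.49  0.36 -0.01  1.94  0.    0.84 -1.81]
1 0 [ 0.514 -0.325  0.147] [ 0.53  0.47 -0.03  1.77  0.02  0.9  -1.5 ]
-1 1.0 [ 0.392 -0.088  0.3  ] [ 0.83 -0.03 -0.66  2.02 -0.02  1.14  0.32]
-1 1.0 [ 0.392 -0.088  0.147] [ 0.73  0.21 -0.65  2.21  0.18  0.77  0.12]
-1 0.9 [ 0.4   -0.154  0.147] [ 0.81  0.25 -0.58  2.15  0.19  0.79  0.36]
-1 0.6 [ 0.42  -0.222  0.147] [ 0.9   0.33 -0.56  2.05  0.24  0.82  0.75]
-1 0.3 [ 0.459 -0.28   0.147] [ 0.94  0.43 -0.56  1.91  0.3   0.88  1.08]
-1 0 [ 0.514 -0.325  0.147] [ 0.95  0.56 -0.6   1.74  0.37  0.96  1.36]
```

```bash
python3 - <<'E'
from h import *
effector.grasp(10)
env.movel([0.2,-0.58,0.34],rate=.3)
p,R=door(1.0,off=.08,z=.34,sg=-1); env.reach(p,R)
s,pp,d=snap('wrist','w1.png')
p[2]=.147; env.movel(p,R,rate=.25)
s=env.sense(); print(s['t'],s['ee_pos'],s['wrist_force'],s['gripper_width'])
snap('side','s1.png')
E
```

```text
6.1583 [ 0.39093651 -0.07786925  0.14773439] [ 0.37495645  0.17609661 -0.23961609] 0.0002102764029404292
```

View pics/s1.png

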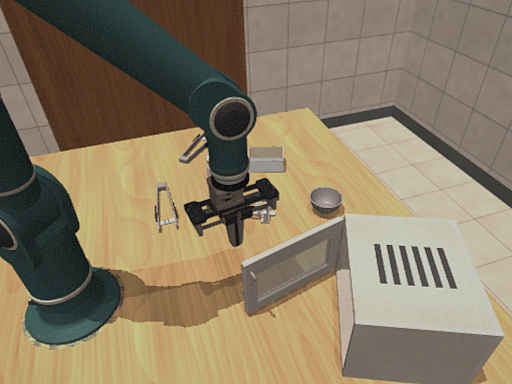

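View pics/w1.png

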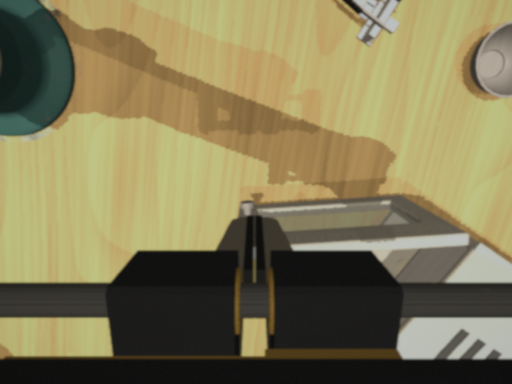

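The fingers, at side picture (237,240), stand on the outer side of the door, near its free edge. Next I push along the arc.

```bash
python3 - <<'E'
from h import *
for th in(.9,.7,.5,.3,.13):
    p,R=door(th,r=.228,off=.027,sg=-1); env.movel(p,R,rate=.15)
    s=env.sense(); f=np.array(s['wrist_force'])
    n=R[:,0]; print(round(s['t'],2),th,np.round(s['ee_pos'],3),np.round(f,1),'push',round(float(-f@n),2))
snap('side','s2.png')
E
```

```text
6.87 0.9 [ 0.407 -0.152  0.147] [ 0.5 -0.8  0.2] push -0.85
7.33 0.7 [ 0.417 -0.195  0.147] [-0.3  0.  -0. ] push 0.15
7.78 0.5 [ 0.436 -0.237  0.147] [ 0.3  0.4 -0.1] push 0.09
8.24 0.3 [ 0.463 -0.273  0.147] [-0.1  0.2 -0.6] push 0.18
8.65 0.13 [ 0.492 -0.3    0.147] [ 0.3 -0.1 -0.5] push -0.31
```

View pics/s2.png

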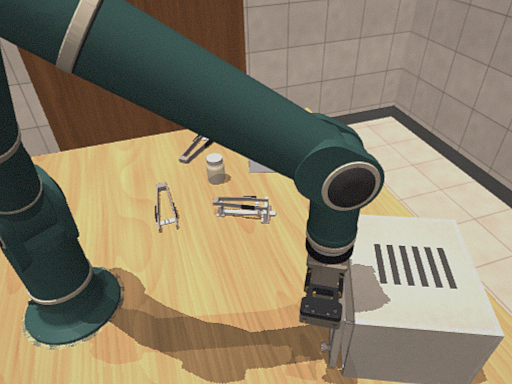

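The door swings along with the fingers and is nearly shut. I finish in small steps while watching the force.

```bash
python3 - <<'E'
from h import *
for off in np.arange(.047,-.012,-.003):
    p,R=door(0,r=.228,off=off,sg=-1); env.movel(p,R,rate=.08)
    s=env.sense(); f=-np.array(s['wrist_force'])@R[:,0]
    print(round(s['t'],2),round(off*1000),'push',round(float(f),2),np.round((np.array(s['ee_pos'])-p)*1e3,1))
    if f>14: break
snap('side','s3.png');snap('wrist','w3.png')
E
```

```text
8.98 47 push 0.12 [-0.7  0.8 -0.1]
9.23 44 push 0.84 [-0.1  0.4  0.1]
9.48 41 push -0.24 [ 0.2  0.1 -0. ]
9.73 38 push 4.87 [-1.   0.3 -0.2]
9.98 35 push -0.55 [ 0.7 -0.2  0.1]
10.23 32 push 0.61 [ 0.5 -0.   0. ]
10.48 29 push -0.15 [ 0.2 -0.  -0.1]
10.73 26 push 7.43 [-2.2  1.  -0.2]
10.98 23 push 18.0 [-5.   2.2 -0.2]
```

View pics/w3.png

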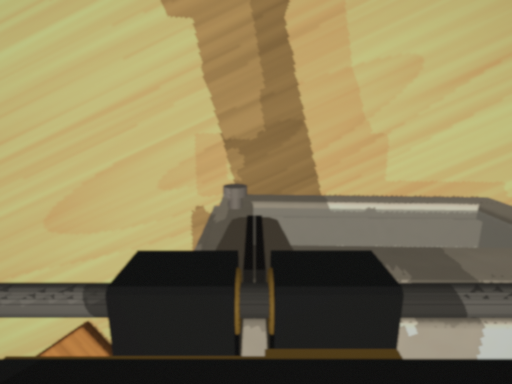

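View pics/s3.png

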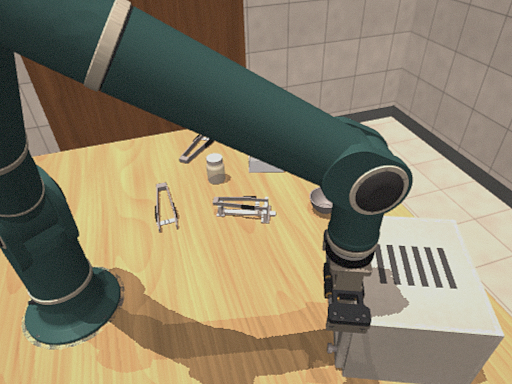

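The push met the catch at off=38 mm (4.9 N), then no force, then a hard stop at 26 mm, which is exactly the 16 mm face plus the 10 mm half finger. So the door snapped home. In the wrist view the door frame lies flush along the cabinet front (row ~200–280). I back off and go over the tweezers.

```bash
cat >> h.py <<'E'
def gpose(g,dx,dy,z,sg=-1):
    a=np.array([dx,dy]);a=a/np.linalg.norm(a)
    X=sg*np.array([*a,0]);Y=np.array([0,0,-1.])
    return np.array([g[0],g[1],z]),np.column_stack([X,Y,np.cross(X,Y)])
E
python3 - <<'E'
from h import *
p,R=door(0,r=.228,off=.06,sg=-1); env.movel(p,R,rate=.15)
p[2]=.26; env.movel(p,R,rate=.25)
p,R=gpose([.489,.161],.905,-.42,.22)
q=solver.inverse_kinematics(p,R); print(q, solver.inverse_kinematics([p[0],p[1],.028],R))
p2,R2=gpose([.489,.161],.905,-.42,.22,1); print(solver.inverse_kinematics(p2,R2))
env.reach(p,R); effector.release(); env.pause(.2)
s,pp,d=snap('wrist','w4.png')
for n in('tweezers','grip','tip_fixed','tip_sprung','rest'):
    print(n,[(np.round(x['at'],4).tolist(),round(x['score'],2)) for x in tip_of('wrist',n)][:3])
snap('side','s4.png')
print('door',[(x['at'],x['score']) for x in tip_of('side','door_edge')], door(0,.245,.016)[0], door(0.05,.245,.016)[0])
snap('top','t4.png')
print('door',[(x['at'],x['score']) for x in tip_of('top','door_edge')],env.sense()['t'])
np.save('w4.npy',d)
E
```

```text
[-1.4003797   0.53693255  1.36822465  1.97839845 -0.59014356  1.12064156
 -1.78594495] [-1.29008104  1.07848325  1.33347809  2.10385853 -1.23202852  1.13886195
 -1.32642258]
[ 0.508564    0.49051773 -1.13917555  1.87466513  0.5002783   1.1018137
  0.3130384 ]
tweezers [([0.4041, 0.2034, 0.0417], 0.61), ([0.6244, 0.3931, 0.0006], 0.52)]
grip [([0.5306, 0.1244, 0.0459], 0.71), ([0.5481, 0.1527, 0.0488], 0.63)]
tip_fixed [([0.5475, 0.1535, 0.0479], 0.72), ([0.27, 0.1704, 0.0175], 0.64)]
tip_sprung [([0.2264, 0.1736, 0.0158], 0.84), ([0.5303, 0.1234, 0.0458], 0.8)]
rest [([0.4855, 0.1657, 0.0004], 0.58)]
door [([0.5206, -0.3328, 0.1527], 0.59)] [ 0.52002922 -0.33870368  0.147     ] [ 0.50931662 -0.33271108  0.147     ]
door [([0.5153, -0.3384, 0.158], 0.6)] 16.8333
```

View pics/w4.png

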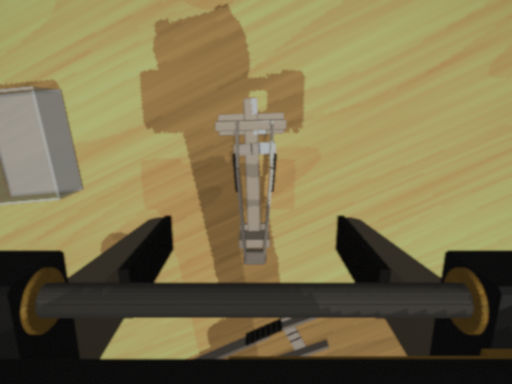

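View pics/s4.png

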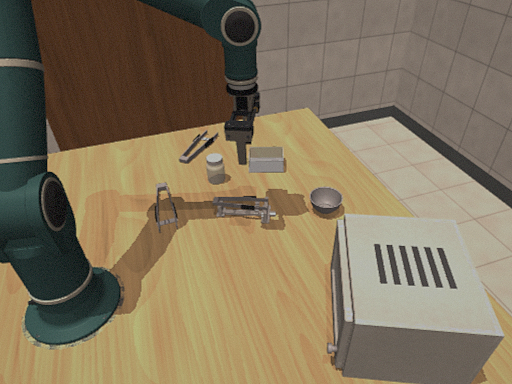

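View pics/t4.png

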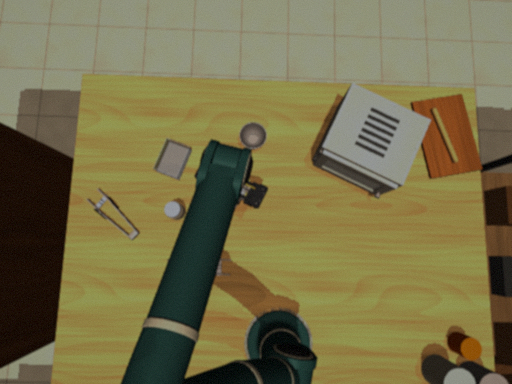

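The door is shut flush in both views, with its edge within about 6 mm of the predicted shut position. The wrist view shows the tweezers on the rest: heel at ~(256,235), grips at ~(237,172) and (274,172), tongue at ~(257,148). I zoom in to measure.

```bash
python3 - <<'E'
import cv2
a=cv2.imread('pics/w4.png'); cv2.imwrite('pics/w4c.png',cv2.resize(a[90:270,205:305],None,fx=3.3,fy=3.3,interpolation=2))
a=a[105:205,215:295]; cv2.imwrite('pics/w4d.png',cv2.resize(a,None,fx=6,fy=6,interpolation=2))
from h import *
s=env.sense()
for u,v in((237,172),(274,172),(255.5,172)): print(u,onz('wrist',s,u,v,.055))
for P in([.489,.161,.055],[.405,.2025,.054],[.5475,.1535,.054],[.5303,.1234,.054]): print(P,proj('wrist',s,P))
E
```

```text
237 [0.50059843 0.17634322 0.055     ]
274 [0.48414077 0.14087353 0.055     ]
255.5 [0.49236893 0.15860693 0.055     ]
[0.489, 0.161, 0.055] (np.float64(254.7864277938429), np.float64(175.77411747270412))
[0.405, 0.2025, 0.054] (np.float64(252.7360025978337), np.float64(256.83201189136753))
[0.5475, 0.1535, 0.054] (np.float64(237.35853298879883), np.float64(121.55289107929786))
[0.5303, 0.1234, 0.054] (np.float64(271.1428610455985), np.float64(124.47344346355231))
```

View pics/w4d.png

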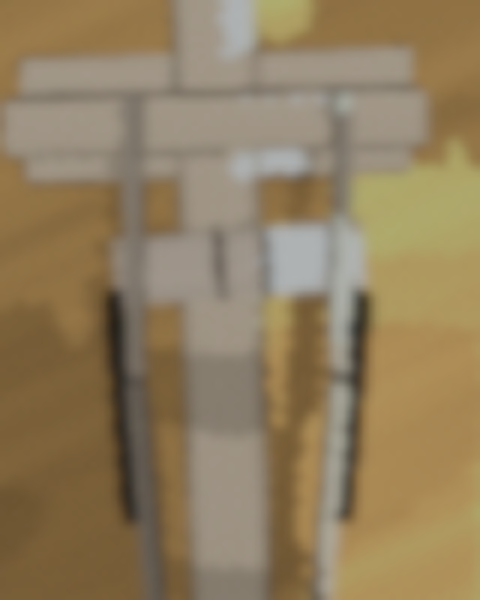

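View pics/w4c.png

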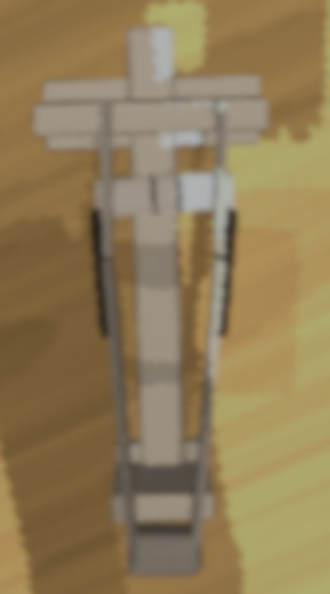

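The lines on the tongue are at ~(252,149) and (259,149). The grip midpoint is about (0.491, 0.160), which agrees with the network. Now I grasp.

```bash
python3 - <<'E'
from h import *
p,R=gpose([.491,.160],.904,-.427,.10); 
env.movel(p,R,rate=.15); p[2]=.028; env.movel(p,R,rate=.1)
s=env.sense(); print(s['t'],s['ee_pos'],s['wrist_force'])
effector.grasp(5); env.pause(.3)
s=env.sense(); print(s['t'],s['gripper_width'],s['wrist_force'])
snap('wrist','w5.png')
E
```

```text
18.65 [0.49143172 0.15994759 0.02841362] [ 0.36455794 -1.00971059 -0.05458731]
19.8167 0.03754637428550379 [ 0.1057133  -0.12126477 -0.12325459]
```

View pics/w5.png

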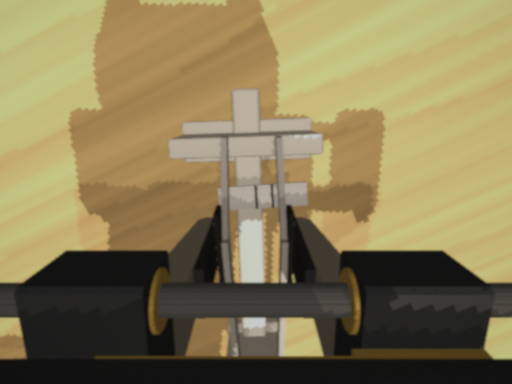

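The grasp is good, with width 37.5 mm and the pads on the grips. I lift, then squeeze further.

```bash
python3 - <<'E'
from h import *
p,R=gpose([.491,.160],.904,-.427,.17); 
env.movel(p,R,rate=.1)
s=env.sense(); print(s['t'],s['gripper_width'],s['wrist_force'])
for f in(7,8):
    effector.grasp(f); env.pause(.2); s=env.sense(); print(f,round(s['t'],2),s['gripper_width'])
snap('wrist','w6.png')
E
python3 - <<'E'
import cv2
a=cv2.imread('pics/w6.png')[90:230,180:330]; cv2.imwrite('pics/w6c.png',cv2.resize(a,None,fx=4,fy=4,interpolation=2))
E
```

```text
21.4333 0.03676853030291608 [-0.13197444  0.36012362  0.06164729]
7 21.88 0.033838314650487034
8 22.32 0.03201663633797876
```

View pics/w6c.png

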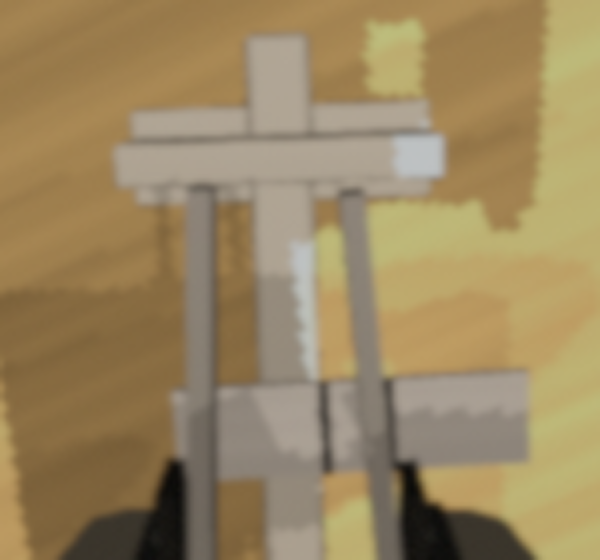

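At 8 N the sprung arm (x≈371 in the crop) already lies between the lines (324 and 390), but close to the outer one. Width is 32.0 mm. I squeeze a little more, aiming at 30 mm.

```bash
python3 - <<'E'
from h import *
for f in(8.6,9.0,9.3,9.6,9.9):
    effector.grasp(f); env.pause(.3); s=env.sense(); print(f,round(s['t'],2),s['gripper_width'])
    if s['gripper_width']<.0304: break
snap('wrist','w7.png'); snap('side','s7.png')
print(env.sense()['t'])
import cv2
a=cv2.imread('pics/w7.png')[90:230,180:330]; cv2.imwrite('pics/w7c.png',cv2.resize(a,None,fx=4,fy=4,interpolation=2))
for c in('wrist','side'):
  for n in('tip_fixed','tip_sprung','grip'): print(c,n,[(np.round(x['at'],4).tolist(),round(x['score'],2)) for x in tip_of(c,n)][:3])
E
```

```text
8.6 22.89 0.030924144619597114
9.0 23.41 0.03070785240125411
9.3 23.93 0.029954688957020567
24.025
wrist tip_fixed [([0.5434, 0.144, 0.1892], 0.56)]
wrist tip_sprung [([0.5388, 0.139, 0.1866], 0.73)]
wrist grip [([0.4872, 0.1556, 0.1904], 0.69)]
side tip_fixed [([0.4752, 0.6804, 0.0118], 0.83), ([0.5424, 0.1434, 0.193], 0.77), ([0.2754, 0.1677, 0.0134], 0.62)]
side tip_sprung [([0.2252, 0.1716, 0.0147], 0.69), ([0.5082, 0.651, 0.0051], 0.63), ([0.5349, 0.1345, 0.1883], 0.48)]
side grip [([0.2501, 0.2444, 0.0108], 0.92), ([0.4449, 0.6155, 0.0139], 0.64), ([0.4846, 0.153, 0.1908], 0.61)]
```

View pics/w7c.png

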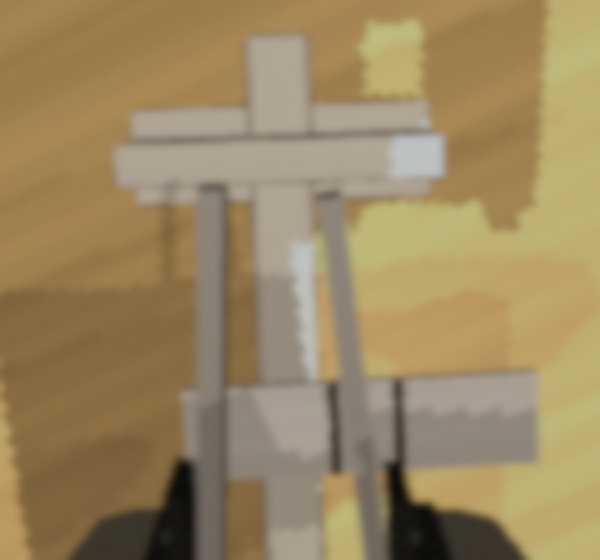

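View pics/s7.png

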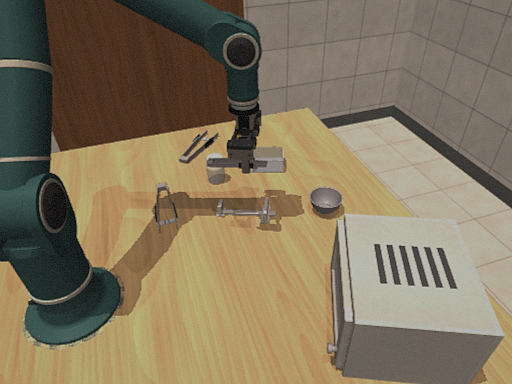

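The tip gap can be measured from these pictures, so I check it against the width.

```bash
python3 - <<'E'
from h import *
s,p,d=snap('wrist')
np.save('d7.npy',d)
for (u,v) in((225,195),(318,195),(330,390),(398,390),(338,460),(404,460),(346,425),(370,425)):
    U=180+u/4-.4;V=90+v/4-.4
    print(u,v,d[int(round(V)),int(round(U))],np.round(onz('wrist',s,U,V,.196),4))
for u,v in((212,230),(330,230),(212,430),(358,430),(250,430),(450,430)):
    print('P',u,v,np.round(unproj('wrist',s,d,round(180+u/4-.4),round(90+v/4-.4)),4))
a=onz('wrist',s,180+225/4-.4,90+195/4-.4,.196);b=onz('wrist',s,180+318/4-.4,90+195/4-.4,.196);print('gap',np.linalg.norm(a-b))
print(s['t'],s['gripper_width'])
E
```

```text
225 195 0.14789946 [0.5444 0.1443 0.196 ]
318 195 0.15472099 [0.54  0.135 0.196]
330 390 0.16178308 [0.5193 0.1432 0.196 ]
398 390 0.16188765 [0.516  0.1361 0.196 ]
338 460 0.16473854 [0.5113 0.1459 0.196 ]
404 460 0.16422144 [0.508  0.1389 0.196 ]
346 425 0.16443707 [0.5147 0.1432 0.196 ]
370 425 0.15368737 [0.5136 0.1407 0.196 ]
P 212 230 [0.5412 0.1476 0.1916]
P 330 230 [0.5356 0.1355 0.1928]
P 212 430 [0.5197 0.1582 0.191 ]
P 358 430 [0.5127 0.1425 0.1922]
P 250 430 [0.5157 0.1557 0.1815]
P 450 430 [0.5048 0.1327 0.1813]
gap 0.010292961586702514
24.325 0.02963146258072913
```

The tip gap is about 10.5 mm and the arm sits ~1.3 mm inward of the middle of the lines, so this is slightly too tight. I ease off towards ~31 mm.

```bash
python3 - <<'E'
from h import *
effector.grasp(8.5)
for k in range(6):
    env.pause(.25); s=env.sense(); print(round(s['t'],2),round(s['gripper_width']*1e3,2))
snap('wrist','w8.png')
import cv2
a=cv2.imread('pics/w8.png')[90:230,180:330]; cv2.imwrite('pics/w8c.png',cv2.resize(a,None,fx=5,fy=4,interpolation=2)[:, :])
E
```

```text
24.84 31.32
25.09 31.1
25.34 31.13
25.59 30.99
25.84 31.45
26.09 31.48
```

View pics/w8c.png

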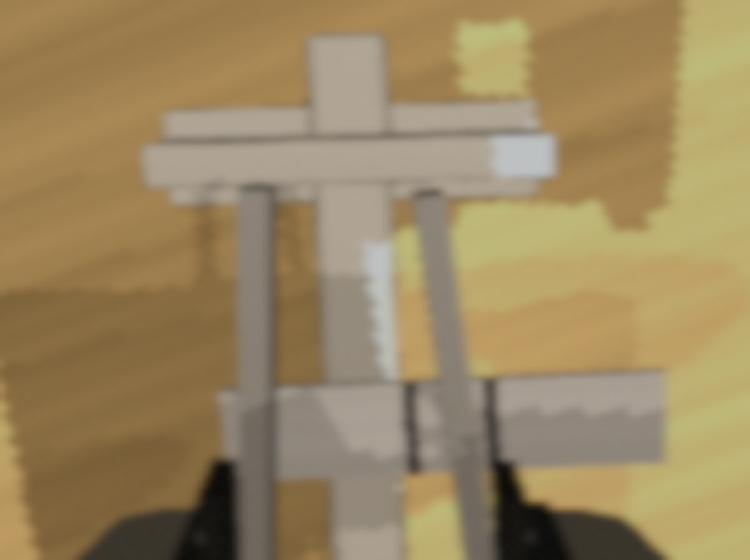

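The arm is now just outward of the middle of the lines, with the gap at ~12.6 mm. One last trim of +0.2 N.

```bash
python3 - <<'E'
from h import *
effector.grasp(8.7)
for k in range(6):
    env.pause(.25); s=env.sense(); print(round(s['t'],2),round(s['gripper_width']*1e3,2),np.round(s['ee_pos'],4))
snap('wrist','w9.png'); snap('side','s9.png')
import cv2
a=cv2.imread('pics/w9.png')[90:230,180:330]; cv2.imwrite('pics/w9c.png',cv2.resize(a,None,fx=5,fy=4,interpolation=2)[:, :])
E
```

```text
26.61 31.19 [0.491 0.16  0.17 ]
26.86 30.99 [0.491 0.16  0.17 ]
27.11 30.64 [0.491 0.16  0.17 ]
27.36 31.1 [0.491 0.16  0.17 ]
27.61 31.25 [0.491 0.16  0.17 ]
27.86 30.73 [0.491 0.16  0.17 ]
```

View pics/w9c.png

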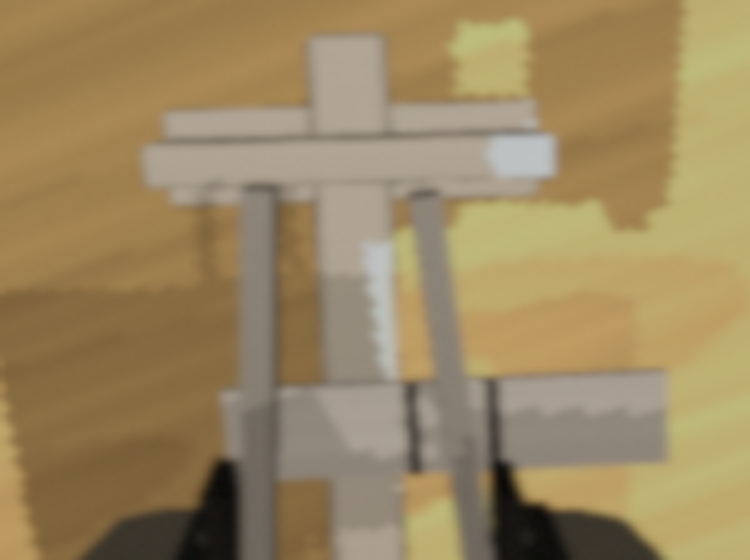

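View pics/s9.png

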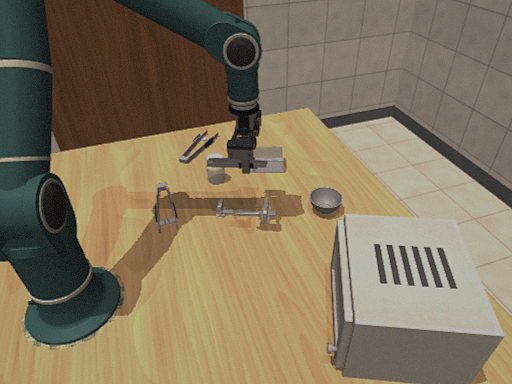

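The sprung arm (x≈456) lies centred between the lines (412 and 494). The tip gap is ~12.0 mm, and the side view shows the door shut and the bowl, jar and tub in place. I hand in.

```bash
python3 -c "
from h import *
workorder.finish_job()"
```

```text
the job is handed in; nothing more can be done
```

The cabinet door is shut on its catch, and the tweezers are held in the air with their tips about 12 mm apart. The job was handed in at about 28 s of the 46 s allowed.

- **Door:** The push met resistance of about 5 N, then none, then a hard stop of up to 18 N exactly where the shut door should be. Later side and top pictures show it flush; the network's edge point was within about 6 mm of the shut position.
- **Tweezers:** I took the pair on the rest, which is the smallest of the three at about 160 mm. They are held with their underside about 18 cm above the table and gripped at 8.7 N.
- **Gap:** The last wrist picture shows the sprung arm in the middle of the two black lines, and I measured a tip gap of about 12.0 mm.
- **Bystanders:** The bowl, jar and tub show no visible change in the side pictures.

One reading disagreed. The gripper width at the end was 30.6–31.3 mm, a little over the nominal 30 mm and slightly noisy. At a reading of about 30 mm the arm sat too far in and the tip gap was only about 10.5 mm, so I went by the gauge lines and tip gap instead.

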